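# Index a tube to the test probe and open the air valve

### The job

With a fingertip, push the spoked wheel round by one of its spokes, either way, until the probe points squarely at the tall tube standing in the wheel's plate. Then push the lever of the air valve beside it round until it is fully open. Do not touch or lift the parts standing in the plate, keep the valve shut until the tube is in place, and leave the loose parts and the cup on the bench where they are.

Things in the scene. Friction and masses are not known exactly. Their poses are not given: they have to be found in the camera images.
- fixture: Grey round foot of the turning fixture, fixed to the bench, under the wheel. Origin on the wheel's vertical axis at bench height, z up; its x and y axes give the zero of the wheel's angle.
- probe: The probe stand, fixed to the bench on the wheel's far side. Origin on the wheel's vertical axis at bench height, z up; its +x axis runs from the wheel's axis out along the probe's line. Its post, 30 x 34 mm, is centred 205 mm out along +x, with a 48 mm round gauge on top, 123 mm high. A flat bar 6 mm thick lies on the bench under the probe.
- probe_tip (a point): Pointed tip of the probe, a level 10 mm steel rod that reaches in from the post towards the wheel's axis; the tip is 77 mm from the axis and 85 mm above the bench.
- wheel_axis (a point): Point on the wheel's axis, 46 mm above the bench, level with the spokes. The wheel: a 105 mm square aluminium plate (top 56 mm high, corners 74 mm from the axis; round foot under it, 62 mm radius) with four level steel spokes 12 mm thick, each ending in a 26 mm grey ball 150 mm from the axis. Four holes, 49.5 mm from the axis, midway between the spokes, hold parts.
- wheel (a joint): Angle of the wheel in rad, counter-clockwise from above positive. At 0 the four spokes lie along the fixture's +x, +y, -x and -y axes; a spoke is bare from 74 to 137 mm from the axis, with free bench under it except at the probe. Turns either way, at least a full turn; light friction (about 1.1 N at 120 mm), no spring, stays where it is left.
- tube_mid (a point): Middle of the tall tube, the tallest part in the plate: a 14 mm steel tube with a 17 mm brass foot, 75 mm long overall, standing loosely in one of the four holes (16 mm deep) with its top 115 mm above the bench. The point lies on its axis, 37.5 mm above its foot.
- tube: The same tall tube; origin at the centre of its foot, z along it.
- fitting_a: Short brass hex fitting standing in another hole, 35 mm long, top 75 mm above the bench; origin under its foot.
- fitting_b: Second short brass hex fitting, the same.
- fitting_c: Short round-headed brass plug in the last hole, 32 mm long, top 72 mm above the bench; origin under its foot.
- valve_pivot (a point): Axis of the air valve's lever, 66 mm above the bench at the lever's mid-height; the valve stands left or right of the wheel on a 70 mm foot. This point's y runs along the brass pipe (17 mm radius, axis 36 mm high, hexes up to 58 mm high, to 52 mm from the pivot; a thin pipe goes down to the bench at 85 mm on +y); its -x points roughly to the robot's side.
- lever_end (a point): The free end of the valve lever, on its centreline, 110 mm from the pivot, 66 mm above the bench.
- valve_lever (a joint): Valve lever, a level bar; its outer 60 mm is a grey grip 20 mm wide, 14 mm tall (59 to 73 mm high). In rad: 0 = shut, lever crosswise to the pipe along the pivot point's -x; turns counter-clockwise from above to 1.571 = fully open at its stop, along the pipe on the pivot point's -y. Light friction (about 1.5 N at 85 mm), stays where it is left.
- crate: White crate of brass fittings, 200 x 150 mm, 65 mm tall (fittings up to 80 mm), fixed, on the side of the wheel where the valve is not.
- loose_tube0: Steel tube with brass nuts, 140 mm long, 20 mm high, lying loose on the bench; leave alone.
- loose_tube1: Another such tube.
- loose_tube2: Another such tube.
- cup: Steel cup, 70 mm wide and tall.
- nut_block: Brass hex plug standing on the bench, 30 mm wide, 48 mm tall.
Things that resemble listed ones, but are neither listed nor needed, are in the scene too. What is shaped like the part that bears valve_pivot but blue or green is not meant.

How it is judged (in metres and radians):
On the way, in this order (a step that is already met when the one before it is completed fails the run):
1. the tall tube stands in front of the probe, wheel at rest, valve still shut (x of tube_mid in the frame of probe above 0.035 m and y of tube_mid in the frame of probe between -0.007 and 0.007 m and value of joint valve_lever below 0.3 rad and velocity of joint wheel between -0.05 and 0.05 rad/s), for 0.2 s.
2. the air valve is pushed fully open (value of joint valve_lever above 1.45 rad), for 0.2 s.
At the end, for the whole second after the job is handed in: The tall tube's axis is within 7 mm either side of the probe's line, on the probe's side of the wheel; the wheel is at rest; the valve lever is at 1.45 rad or more; all four parts still stand seated in their holes (x of tube_mid in the frame of probe above 0.035 m and y of tube_mid in the frame of probe between -0.007 and 0.007 m and height (world z) of tube_mid below 0.084 m and angle between tube's own z axis and vertical below 0.15 rad and height (world z) of each of fitting_a, fitting_b, fitting_c below 0.048 m and value of joint valve_lever above 1.45 rad and velocity of joint wheel between -0.05 and 0.05 rad/s); the robot touches nothing.
It fails at once if the robot touched a part standing in the plate (contact force between any of the fingers, the arm and tube above 0.5 N or contact force between any of the fingers, the arm and fitting_a above 0.5 N or contact force between any of the fingers, the arm and fitting_b above 0.5 N or contact force between any of the fingers, the arm and fitting_c above 0.5 N).
It fails at once if a part standing in the plate was lifted or tipped (height (world z) of tube_mid above 0.086 m or angle between tube's own z axis and vertical above 0.25 rad or height (world z) of any of fitting_a, fitting_b, fitting_c above 0.05 m).
It fails at once if a loose part or the cup on the bench was moved (more than 25 mm) (distance of any of loose_tube0, loose_tube1, loose_tube2, cup, nut_block from where it was at the start of the episode above 0.025 m).
It fails at once if the valve was opened before the tube was in front of the probe (value of joint valve_lever above 0.5 rad and not (x of tube_mid in the frame of probe above 0.03 m and y of tube_mid in the frame of probe between -0.012 and 0.012 m)).
It also fails if it takes over 64 s, if anything falls off the work surface, if the arm or the gripper's body presses on something with over 40 N, if the wrist force passes 120 N, or if a joint passes its speed limit or range.

### The arm

A 6-joint arm with a two-finger parallel gripper is mounted at the origin on the work surface. World frame = base frame: x ahead of the robot, y to its left, z up, the work surface at z = 0. Lengths are in m, angles in degrees, forces in N, time in s.
With the tool pointing down it reaches from about 0.25 to 0.725 m from the base axis. Payload 9.7 kg.
Tool frame: the origin (TCP) lies midway between the tips of the shut fingers; the grasp point (between the pads) lies 19 mm behind it (bot.pinch_z is the distance from the TCP to the grasp point, in m); z points along the fingers, x is the direction in which the jaws open and shut, and the axes are right-handed (so a half turn about z gives the same grasp; the last joint's range is limited). The gripper opens to 85 mm and grips with 20 to 120 N. Pads are 22 mm wide; open, the fingers measure 114 mm over their backs; the gripper's body (76 mm by 85 mm) begins 54 mm behind the grasp point. The pads swing forward as they close: fully open they stand 13 mm farther back than shut.
Start: joints at [-69.099, 4.979, 10.078, 95.1, 0, 90], TCP at [0.196, -0.514, 0.231] pointing down, gripper open.
Joint ranges: [-179.16, 179.16], [-48.56, 103.87], [-65.8, 70.77], [-126.05, 130.52], [-82.76, 87.17], [-180, 180]. Speed limits (degrees/s): [127.2, 127.2, 147.25, 180, 180, 180].

### API

Orientations are given as [roll, pitch, yaw] about the fixed x, y, z axes, in that order (R = Rz(yaw) Ry(pitch) Rx(roll)).
In Python, from workcell import bot gives the robot as it stands. The module is installed in compiled form; this text tells all that it offers.
- The arm moves only by the shell command python3 -m pendant 'ROWS' [FORCE]. ROWS is JSON, a list of rows, each a list of 7 numbers: the shift along the tool's x, y, z scaled (see below), then the turn, a rotation vector about the tool's x, y, z scaled (see below), then the closure, from 0 (fully open) to 1 (shut). In form: [[tx, ty, tz, wx, wy, wz, jaw], ...]. A call has 1 to 12 rows; each row shifts and turns the pose as measured when the row begins, along the tool's axes as they then stand; what a row does not reach is not made up. The controller multiplies each number of a shift by 0.25 m and each number of a turn by pi rad. A row lasts 1/10 s, in which the tool goes at most 50 mm and 8.59 degrees, less where a joint would pass 70% of its speed; a pose out of reach is approached as far as the arm can. A call with a number of a shift or a turn outside -1 to 1 is refused whole. A call with a gripper value outside its range is refused whole. The fingers move at their own pace and stop on an object; FORCE is the grip in N (left out, the last holds). Time passes only in rows, so rows that do not move let the fingers close. It gives the time, the measured TCP pose, the force and the opening at its end, in the units of the state.
- bot.get_obs(): the state, without advancing time (a new reading comes with each control period).
- bot.camera(name): name is "scene" or "top" or "wrist"; returns the picture (384x512x3 uint8, red, green, blue); there is no depth.
- bot.calibration(name): a dict with "intrinsics" (3x3 intrinsics, pixels), "k1" (the pictures are not rectified: a ray, as slopes to the right and down, at radius r is drawn at 1 + k1 r^2 times it, then the intrinsics apply), "xyz" and "attitude" of the camera in the world. Camera axes: x right, y up, looking along -z (the intrinsics and any distortion apply to the point x, -y, -z); pixel columns grow to the right and rows downward; lengths in m; the calibration is good to about 2 mm. A picture is of the moment at which its call begins: read the wrist's pose just before it. calibration takes no time and is no camera call; for the wrist camera it gives the pose at the moment of the call.
- bot.job_done(): hands the job in, once; it reports no verdict.
The state is a dict: "time": time; "q": joint angles; "qd": joint speeds; "joint_efforts": joint torques, N m; "ee_pos": TCP position; "tcp_rot": TCP orientation; "wrist_force": force on the tool from outside, world axes, zero at the start; "torque": the same for the moment, N m; "opening": finger opening in m.
Only numpy, scipy, OpenCV 4.12 (cv2) and the standard library are available. Lean on these libraries where they do the work, as an engineer would, in place of code of your own. Each camera call takes 0.05 s, during which the arm holds its last target.

## Working session

There is one attempt and no reset: what is moved stays moved. The work goes in short steps, Python scripts to look and compute and a shell command to move; the robot and the scene stay as the last step left them, time stands still between calls to the robot, and variables do not carry over. Pictures are saved under pics/ and viewed, and the job is handed in when it is done.

```bash
mkdir -p pics
cat > h.py <<'E'
import numpy as np, cv2
from workcell import bot
from scipy.spatial.transform import Rotation as R
def snap(n,f):
    im=bot.camera(n); cv2.imwrite('pics/'+f,im[:,:,::-1]); return im
def cal(n):
    c=bot.calibration(n); return c
def camR(c):
    a=np.array(c['attitude'],float)
    return a if a.shape==(3,3) else R.from_euler('xyz',a,degrees=True).as_matrix()
def ray(c,u,v):
    K=np.array(c['intrinsics']); x=(u-K[0,2])/K[0,0]; y=(v-K[1,2])/K[1,1]
    k=c['k1']; rd=np.hypot(x,y); r=rd
    for _ in range(30): r=rd/(1+k*r*r)
    s=r/rd if rd>0 else 1
    return camR(c)@np.array([x*s,-y*s,-1])
def at(c,u,v,z):
    d=ray(c,u,v); o=np.array(c['xyz']); return o+d*(z-o[2])/d[2]
def proj(c,p):
    K=np.array(c['intrinsics']); q=camR(c).T@(np.array(p)-np.array(c['xyz'])); x=q[0]/-q[2]; y=-q[1]/-q[2]
    s=1+c['k1']*(x*x+y*y); return K[0,0]*x*s+K[0,2],K[1,1]*y*s+K[1,2]
E
python3 - <<'E'
from h import *
print(bot.get_obs())
for n in ['scene','top']:
    snap(n,n+'0.png'); print(cal(n))
    im=cv2.imread('pics/'+n+'0.png'); cv2.imwrite('pics/'+n+'0b.png',cv2.resize(im,(800,600),interpolation=cv2.INTER_CUBIC))
E
```

```text
{'time': 0.0, 'q': array([-6.90987169e+01,  5.01144581e+00,  1.00350460e+01,  9.50995875e+01,
       -1.18555391e-03,  9.00006160e+01]), 'qd': array([-0.08036959, -0.0697567 ,  0.04516526,  0.01329386,  0.089723  ,
        0.01694391]), 'joint_efforts': array([-8.20456426e-04, -5.20386279e+01,  4.64807868e+01,  1.61618058e-02,
       -8.87599822e-05,  2.29005610e-05]), 'ee_pos': array([ 0.19613141, -0.5135994 ,  0.23058505]), 'tcp_rot': array([ 1.79998814e+02,  7.59872811e-02, -6.90993329e+01]), 'wrist_force': array([ 0.09745048, -0.0703505 ,  0.39002176]), 'torque': array([-0.06371702, -0.0006258 ,  0.00044107]), 'opening': 0.08553414284523053}
{'intrinsics': array([[441.07188159,   0.        , 248.37446954],
       [  0.        , 441.07188159, 192.6513797 ],
       [  0.        ,   0.        ,   1.        ]]), 'k1': -0.008371054274878852, 'xyz': array([ 1.19200942, -0.13141449,  1.01898658]), 'attitude': array([36.77115756,  0.27389428, 73.37333126])}
{'intrinsics': array([[477.6217567 ,   0.        , 258.93287513],
       [  0.        , 477.6217567 , 192.69001936],
       [  0.        ,   0.        ,   1.        ]]), 'k1': -0.16647778360214277, 'xyz': array([0.31154554, 0.06296302, 1.3662672 ]), 'attitude': array([  9.28393059,   0.45349422, -88.86207728])}
```

View pics/scene0b.png

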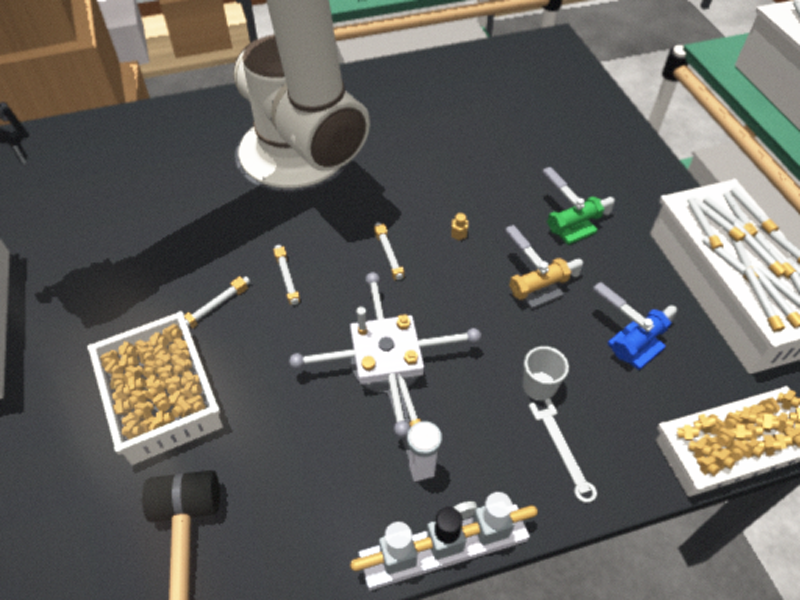

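View pics/top0b.png

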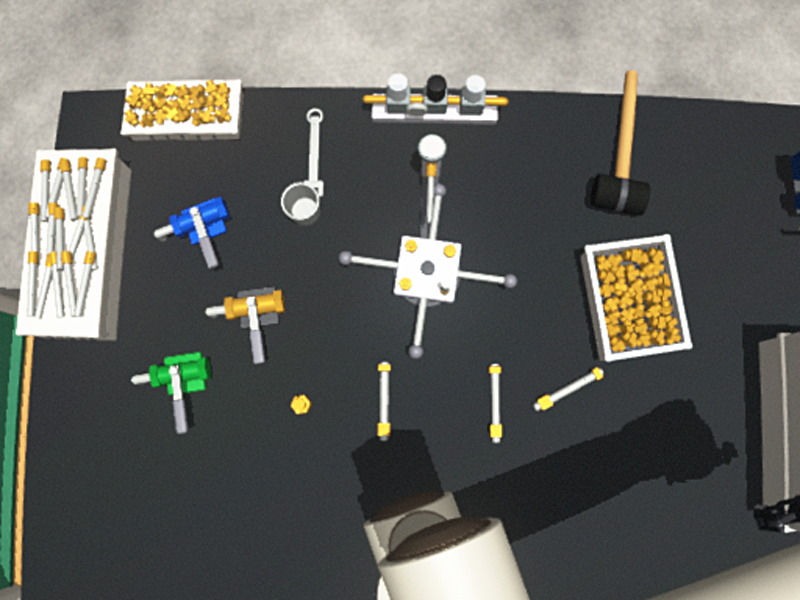

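The top view (800 px wide) shows the wheel centre near (428,268), the probe gauge at (432,148), and the tube on the lower right of the plate at (445,287). The brass valve is at (253,300). Next I'll crop in for measurement.

Run:
```python
import cv2
im=cv2.imread('pics/top0.png')
def crop(n,x0,y0,x1,y1,s,src=im):
    c=cv2.resize(src[y0:y1,x0:x1],None,fx=s,fy=s,interpolation=cv2.INTER_CUBIC)
    for x in range((x0+9)//10*10,x1,10):
        cv2.line(c,((x-x0)*s,0),((x-x0)*s,6 if x%50 else 16),(0,255,255),1)
        if x%20==0: cv2.putText(c,str(x),((x-x0)*s,26),0,.4,(0,255,255),1)
    for y in range((y0+9)//10*10,y1,10):
        cv2.line(c,(0,(y-y0)*s),(6,(y-y0)*s),(0,255,255),1)
        if y%20==0: cv2.putText(c,str(y),(8,(y-y0)*s),0,.4,(0,255,255),1)
    cv2.imwrite('pics/'+n,c); print(c.shape)
crop('c_wheel.png',210,82,340,232,4)
crop('c_valve.png',125,175,215,235,8)
crop('c_bench.png',180,225,400,295,3)
s=cv2.imread('pics/scene0.png')
crop('s_wheel.png',180,170,310,315,4,s)
```

```text
(600, 520, 3)
(480, 720, 3)
(210, 660, 3)
(580, 520, 3)
```

View pics/c_wheel.png

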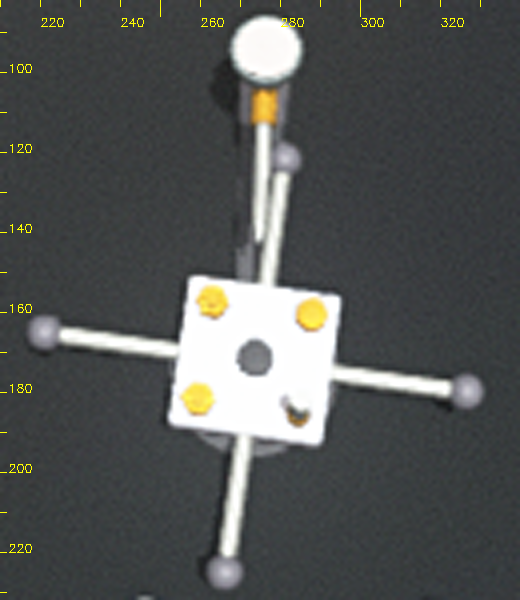

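View pics/c_valve.png

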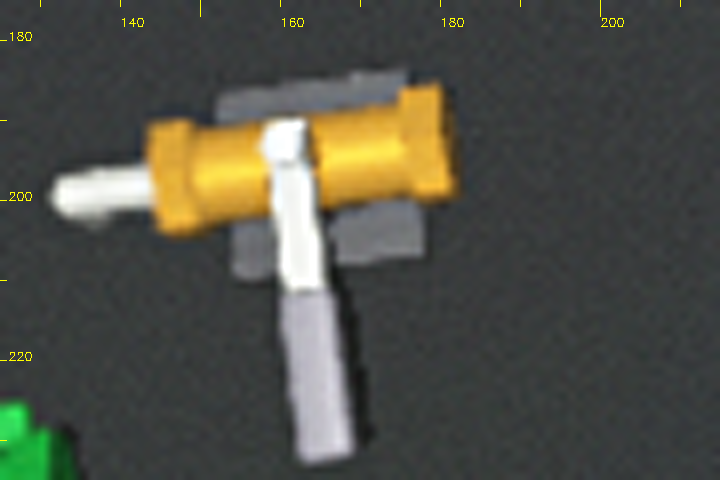

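View pics/s_wheel.png

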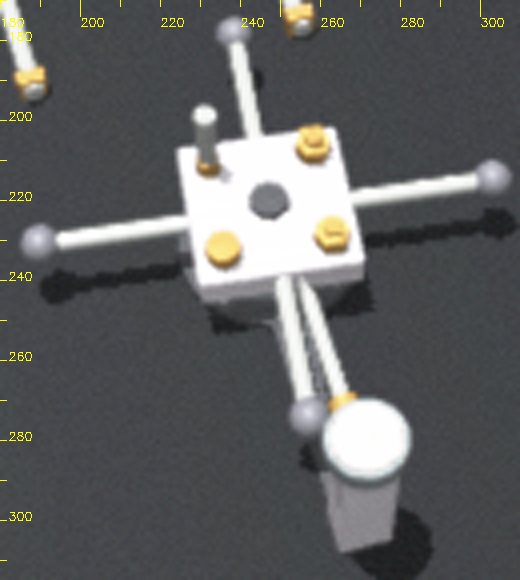

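Run:
```python
from h import *
c=cal('top'); s=cal('scene')
T=lambda x,y:(210+x/4-.375,82+y/4-.375)
B=[at(c,*T(*p),.046) for p in [(45,332),(226,571),(467,391),(286,157)]]
for b in B: print('ball',b)
C=np.mean(B,0); print('C',C,[np.hypot(*(b-C)[:2]) for b in B],[np.degrees(np.arctan2(*(b-C)[1::-1])) for b in B])
S=lambda x,y:(180+x/4-.375,170+y/4-.375)
BS=[at(s,*S(*p),.046) for p in [(492,176),(232,30),(38,241),(308,414)]]
for b in BS: print('ballS',b)
print(np.mean(BS,0))
g=at(c,*T(265,48),.123);t=at(c,*T(260,240),.085)
gs=at(s,*S(368,438),.123)
for n,p in [('gauge',g),('gaugeS',gs),('tip',t)]: print(n,p,np.hypot(*(p-C)[:2]),np.degrees(np.arctan2(*(p-C)[1::-1])))
for n,p in [('tubetopS',at(s,*S(204,113),.115)),('tubetop',at(c,*T(294,400),.115)),('fit',at(c,*T(212,301),.075)),('fit',at(c,*T(198,398),.075)),('plug',at(c,*T(312,314),.072))]: print(n,p,np.hypot(*(p-C)[:2]),np.degrees(np.arctan2(*(p-C)[1::-1])))
V=lambda x,y:(125+x/8-.44,175+y/8-.44)
piv=at(c,*V(287,140),.073); e=at(c,*V(328,458),.070); print('piv',piv,'end',e,np.hypot(*(e-piv)[:2]),np.degrees(np.arctan2(*(e-piv)[1::-1])))
print('pipe ends',at(c,*V(170,178),.04),at(c,*V(428,140),.04))
for n,u,v,z in [('nut',300,404,.048),('lt_a',384,366,.01),('lt_b',384,432,.01),('lt2',495,368,.01),('lt2b',495,436,.01),('lt3',600,373,.01),('lt3b',542,404,.01),('cup',300,202,.07),('crate',585,243,.065),('crate',604,357,.065)]:
    print(n,at(c,u*.64,v*.64,z))
```

```text
ball [0.60571733 0.18716607 0.046     ]
ball [0.43849074 0.05599007 0.046     ]
ball [ 0.56870146 -0.11173983  0.046     ]
ball [0.73804649 0.01789678 0.046     ]
C [0.587739   0.03732827 0.046     ] [np.float64(0.15091251219810017), np.float64(0.15041045828944863), np.float64(0.15027882847266674), np.float64(0.15155831209280465)] [np.float64(83.15805980106605), np.float64(172.87280661829016), np.float64(-97.27787014852416), np.float64(-7.36624409191827)]
ballS [0.60238424 0.19029169 0.046     ]
ballS [0.43260574 0.05876903 0.046     ]
ballS [ 0.56492019 -0.10934777  0.046     ]
ballS [0.73306406 0.02165241 0.046     ]
[0.58324356 0.04034134 0.046     ]
gauge [0.79148053 0.03572463 0.123     ] 0.20374783608770938 -0.4509636128690953
gaugeS [0.79288792 0.03697529 0.123     ] 0.20514922030354016 -0.09858508185814424
tip [0.66495587 0.03662089 0.085     ] 0.07722010862122854 -0.5248692609863139
tubetopS [0.54626519 0.00991501 0.115     ] 0.04971483166831149 -146.53618497066904
tubetop [0.54692858 0.01305689 0.115     ] 0.047482529734472374 -149.25857161743966
fit [0.62330104 0.06912638 0.075     ] 0.04770511185659753 41.801764206713806
fit [0.55462584 0.07748533 0.075     ] 0.05204873572372613 129.50869697989802
plug [ 6.16051679e-01 -5.05581150e-04  7.20000000e-02] 0.04725471618088847 -53.19093586509064
piv [0.51941918 0.35011501 0.073     ] end [0.40992571 0.33094284 0.07      ] 0.11115930571464742 -170.06826206295494
pipe ends [0.51027123 0.39900615 0.04      ] [0.52565916 0.30678899 0.04      ]
nut [0.33948029 0.2584451  0.048     ]
lt_a [0.41269637 0.11314963 0.01      ]
lt_b [0.29359122 0.11039811 0.01      ]
lt2 [ 0.41266558 -0.08889114  0.01      ]
lt2b [ 0.28985534 -0.08960917  0.01      ]
lt3 [ 0.40608156 -0.28274615  0.01      ]
lt3b [ 0.34846541 -0.17493101  0.01      ]
cup [0.7016463  0.27060882 0.07      ]
crate [ 0.63634171 -0.24622164  0.065     ]
crate [ 0.43058008 -0.27636258  0.065     ]
```

View pics/c_bench.png

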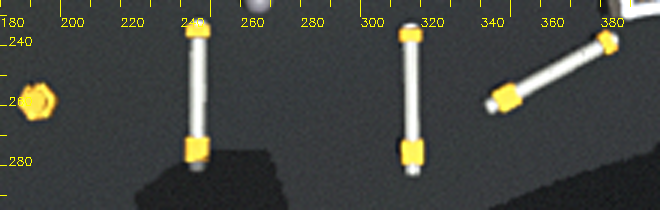

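Wheel axis ≈ (0.586, 0.038), spokes at 83°, 173°, −97° and −7°, tube at −142°, probe at about −0.4°. I'll push the 83° spoke CCW by about 142° around the near side, since the tube stays on the opposite side of the wheel. First I'll square the yaw, shut the fingers and travel high.

```bash
python3 -m pendant '[[0,0,0,0,0,-0.047,1],[0,0,0,0,0,-0.047,1],[0,0,0,0,0,-0.047,1],[0,0,0,0,0,-0.047,1],[0,0,0,0,0,-0.047,1],[0,0,0,0,0,-0.047,1],[0,0,0,0,0,-0.047,1],[0,0,0,0,0,-0.047,1],[0,0,0,0,0,0,1]]' 40
```

```text
time: 1.0
ee_pos: [0.1957, -0.5124, 0.2267]
tcp_rot: [-179.5, 0.2, -0.1]
wrist_force: [0.3, 0.6, -0.2]
opening: -0.0001
```

```bash
python3 -m pendant '[[0.11,-0.162,0,0,0,0,1],[0.11,-0.162,0,0,0,0,1],[0.11,-0.162,0,0,0,0,1],[0.11,-0.162,0,0,0,0,1],[0.11,-0.162,0,0,0,0,1],[0.11,-0.162,0,0,0,0,1],[0.11,-0.162,0,0,0,0,1],[0.11,-0.162,0,0,0,0,1],[0.11,-0.162,0,0,0,0,1],[0.11,-0.162,0,0,0,0,1],[0.11,-0.162,0,0,0,0,1],[0.11,-0.162,0,0,0,0,1]]'
```

```text
time: 2.2
ee_pos: [0.5442, -0.0277, 0.2268]
tcp_rot: [-179.5, 0.2, -4.1]
wrist_force: [1.6, -0.5, 0.2]
opening: 0.0001
```

```bash
python3 -m pendant '[[0.08,-0.17,0,0,0,0,1],[0.08,-0.17,0,0,0,0,1],[0.08,-0.17,0,0,0,0,1],[0.08,-0.17,0,0,0,0,1],[0,0,0,0,0,-0.022,1],[0,0,0,0,0,0,1]]'
python3 - <<'E'
from h import *
for n in ['top','wrist']: snap(n,n+'1.png')
print(cal('wrist'))
E
```

```text
time: 2.8
ee_pos: [0.6419, 0.1494, 0.2222]
tcp_rot: [-179.5, 0.5, -1.3]
wrist_force: [-0.3, -0.0, -0.1]
opening: 0.0001
{'intrinsics': array([[297.42824592,   0.        , 258.93896569],
       [  0.        , 297.42824592, 188.29864816],
       [  0.        ,   0.        ,   1.        ]]), 'k1': -0.057968908554331934, 'xyz': array([0.64527755, 0.222091  , 0.36679365]), 'attitude': array([-16.83153013,   0.48141318,  -1.50205511])}
```

View pics/wrist1.png

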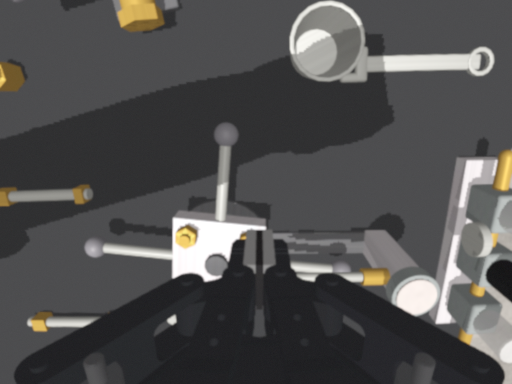

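View pics/top1.png

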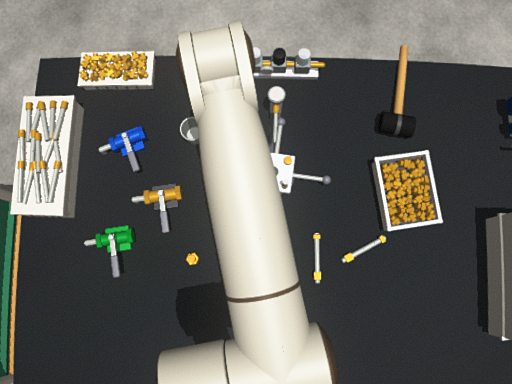

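```bash
python3 - <<'E'
from h import *
c=cal('wrist')
print([at(c,*p,.046) for p in [(226,133.5),(95,247),(342,270)]])
E
python3 -m pendant '[[-0.014,0.03,0.19,0,0,0,1],[-0.014,0.03,0.19,0,0,0,1],[0,0,0.19,0,0,0,1],[0,0,0.1,0,0,0,1],[0,0,0,0,0,-0.007,1]]'
```

```text
[array([0.60637417, 0.18728145, 0.046     ]), array([0.43614976, 0.0544012 , 0.046     ]), array([0.74006737, 0.01708133, 0.046     ])]
time: 3.4
ee_pos: [0.6327, 0.1295, 0.0546]
tcp_rot: [-179.4, 0.0, -1.5]
wrist_force: [0.3, -0.2, -0.1]
opening: 0.0001
```

```bash
python3 -m pendant '[[0,0,0.09,0,0,0,1],[0,0,0,0,0,0,1],[-0.044,-0.019,0,0,0,0,1],[-0.046,-0.013,0,0,0,0,1],[-0.047,-0.008,0,0,0,0,1],[-0.048,-0.003,0,0,0,0,1],[0,0,0,0,0,0,1]]'
python3 - <<'E'
from h import *
snap('wrist','wrist2.png'); p=bot.get_obs()['ee_pos'][:2]-[.587,.0375]; print(np.hypot(*p),np.degrees(np.arctan2(p[1],p[0])))
E
```

```text
time: 4.1
ee_pos: [0.5889, 0.1397, 0.0459]
tcp_rot: [-179.2, -0.9, -2.0]
wrist_force: [0.3, -0.6, -0.9]
opening: 0.0
0.10227528979514397 88.48168030839392
```

View pics/wrist2.png

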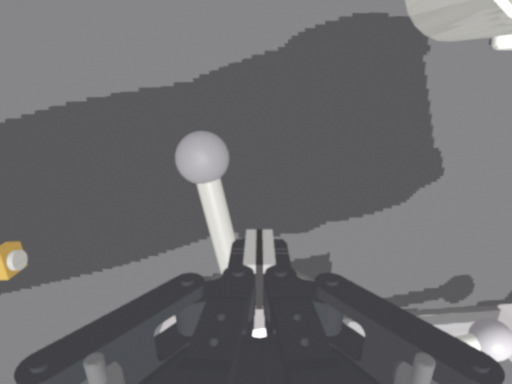

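```bash
python3 -m pendant '[[0,0,0.055,0,0,0,1],[0,0,0,0,0,-0.006,1],[-0.048,0,0.005,0,0,-0.004,1],[-0.048,0.005,0.005,0,0,0,1],[0,0,0,0,0,0,1]]'
python3 - <<'E'
from h import *
p=bot.get_obs()['ee_pos'][:2]-[.587,.0375]; print(np.hypot(*p),np.degrees(np.arctan2(p[1],p[0])))
E
```

```text
time: 4.65
ee_pos: [0.5677, 0.1387, 0.0283]
tcp_rot: [-179.2, -1.1, 0.0]
wrist_force: [0.6, -0.1, 0.0]
opening: -0.0002
0.10307052841062496 100.7856452201237
```

```bash
python3 -m pendant '[[-0.047,0.012,0,0,0,0,1],[-0.045,0.017,0,0,0,0,1],[-0.043,0.022,0,0,0,0,1],[-0.040,0.027,0,0,0,0,1],[-0.037,0.031,0,0,0,0,1],[0,0,0,0,0,0,1]]'
python3 - <<'E'
from h import *
snap('wrist','wrist3.png');p=bot.get_obs()['ee_pos'][:2]-[.587,.0375]; print(np.hypot(*p),np.degrees(np.arctan2(p[1],p[0])))
E
```

```text
time: 5.25
ee_pos: [0.5138, 0.1094, 0.0264]
tcp_rot: [-179.2, -1.2, 0.1]
wrist_force: [0.2, 0.3, 0.1]
opening: 0.0001
0.10246071965661979 135.12209958705216
```

View pics/wrist3.png

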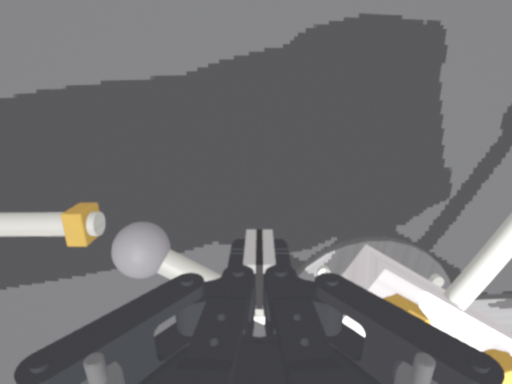

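```bash
python3 -m pendant '[[-0.032,0.036,0,0,0,0,1],[-0.028,0.039,0,0,0,0,1],[-0.023,0.042,0,0,0,0,1],[-0.018,0.044,0,0,0,0,1],[-0.013,0.046,0,0,0,0,1],[-0.008,0.047,0,0,0,0,1],[0,0,0,0,0,0,1]]'
python3 - <<'E'
from h import *
p=bot.get_obs()['ee_pos'][:2]-[.587,.0375]; print(np.hypot(*p),np.degrees(np.arctan2(p[1],p[0])))
E
```

```text
time: 6.0
ee_pos: [0.4821, 0.0411, 0.0251]
tcp_rot: [-179.1, -1.3, 0.1]
wrist_force: [0.1, 0.2, -0.7]
opening: -0.0003
0.10494292597126155 178.0553483533703
```

```bash
python3 -m pendant '[[0.003,0.048,0,0,0,0,1],[0.009,0.048,0,0,0,0,1],[0.014,0.046,0,0,0,0,1],[0.014,0.03,0,0,0,0,1],[0,0,0,0,0,0,1]]'
python3 - <<'E'
from h import *
for n in ['scene','wrist','top']:snap(n,n+'4.png')
p=bot.get_obs()['ee_pos'][:2]-[.587,.0375]; print(np.hypot(*p),np.degrees(np.arctan2(p[1],p[0])))
im=cv2.imread('pics/scene4.png'); cv2.imwrite('pics/s4.png',cv2.resize(im[160:315,170:320],None,fx=4,fy=4,interpolation=cv2.INTER_CUBIC))
E
```

```text
time: 6.5
ee_pos: [0.4932, -0.0056, 0.0244]
tcp_rot: [-179.1, -1.3, 0.0]
wrist_force: [-0.5, 0.2, -0.2]
opening: 0.0
0.10325085328372804 -155.99363462171905
```

View pics/s4.png

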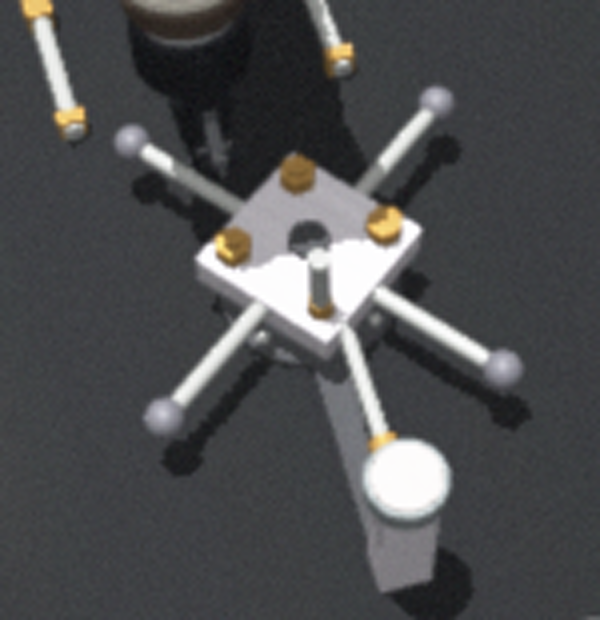

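View pics/top4.png

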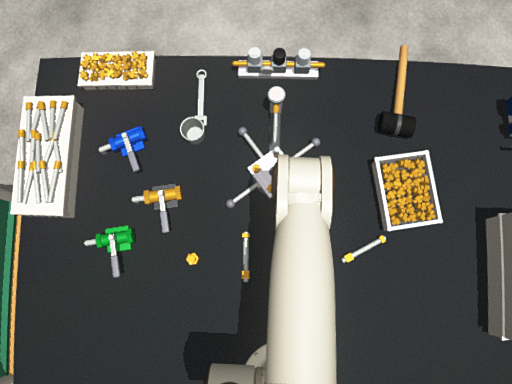

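Run:
```python
from h import *
s=cal('scene');S=lambda x,y:(170+x/4-.375,160+y/4-.375)
B=[at(s,*S(*p),.046) for p in [(131,139),(437,101),(502,368),(164,416)]]
C=np.mean(B,0); print(C,[np.degrees(np.arctan2(*(b-C)[1::-1])) for b in B],[np.hypot(*(b-C)[:2]) for b in B])
t=at(s,*S(318,258),.115); g=at(s,*S(407,478),.123); print(t,g)
for p in(t,g): print(np.degrees(np.arctan2(*(p-C)[1::-1])),np.hypot(*(p-C)[:2]))
```

```text
[0.58398846 0.04081872 0.046     ] [np.float64(-142.95445903815127), np.float64(127.15257237234003), np.float64(36.973191227891164), np.float64(-52.52135577822968)] [np.float64(0.15156776579622377), np.float64(0.151259793505221), np.float64(0.1507084809407092), np.float64(0.15107353997295386)]
[0.63543463 0.03218255 0.115     ] [0.79272841 0.03644593 0.123     ]
-9.529291141868066 0.05216600301142406
-1.2000880797009008 0.20878574024672963
```

```bash
python3 -m pendant '[[0.012,0.023,0,0,0,0,1],[0.012,0.023,0,0,0,0,1],[0,0,0,0,0,0,1],[0,0,0,0,0,0,1]]'
python3 - <<'E'
from h import *
snap('scene','scene5.png')
p=bot.get_obs()['ee_pos'][:2]-[.587,.0375]; print(np.hypot(*p),np.degrees(np.arctan2(p[1],p[0])))
im=cv2.imread('pics/scene5.png'); cv2.imwrite('pics/s5.png',cv2.resize(im[160:315,170:320],None,fx=4,fy=4,interpolation=cv2.INTER_CUBIC))
E
```

```text
time: 7.05
ee_pos: [0.499, -0.016, 0.0242]
tcp_rot: [-179.1, -1.2, 0.2]
wrist_force: [-0.0, 0.3, -0.4]
opening: 0.0003
0.10296710441467809 -148.69082450278464
```

View pics/s5.png

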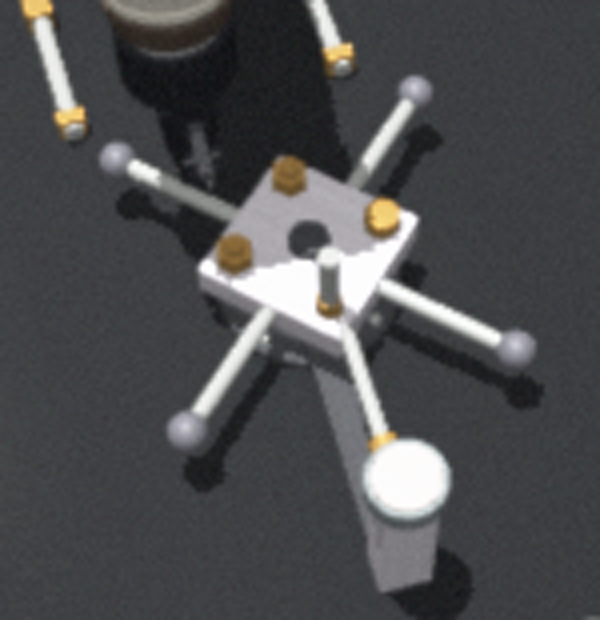

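Run:
```python
from h import *
s=cal('scene');S=lambda x,y:(170+x/4-.375,160+y/4-.375)
B=[at(s,*S(*p),.046) for p in [(116,158),(415,90),(516,349),(187,431)]]
C=np.mean(B,0); print(C,[np.degrees(np.arctan2(*(b-C)[1::-1])) for b in B],[np.hypot(*(b-C)[:2]) for b in B])
```

```text
[0.58470315 0.04061636 0.046     ] [np.float64(-136.17123341769977), np.float64(134.08604874834603), np.float64(43.53579577179023), np.float64(-45.91703412243255)] [np.float64(0.15097544628875947), np.float64(0.15200782998114035), np.float64(0.15098902451591348), np.float64(0.15123573626725126)]
```

```bash
python3 -m pendant '[[-0.03,-0.05,0,0,0,0,1],[0,0,-0.16,0,0,0,1],[0,0,-0.18,0,0,0,1],[0,0,-0.18,0,0,0,1],[-0.03,-0.18,0,0,0,0,1],[-0.03,-0.18,0,0,0,0,1],[-0.03,-0.18,0,0,0,0,1],[-0.03,-0.18,0,0,0,0,1],[-0.03,-0.18,0,0,0,0,1],[-0.03,-0.18,0,0,0,0,1],[0,0,0,0,0,0,1]]'
python3 - <<'E'
from h import *
snap('wrist','wrist6.png');snap('scene','scene6.png')
c=cal('top'); print(at(c,181*.64,430*.64,.066))
E
```

```text
time: 8.2
ee_pos: [0.4332, 0.2794, 0.1636]
tcp_rot: [-178.9, -1.2, -0.0]
wrist_force: [0.1, -0.7, -0.1]
opening: -0.0002
[0.28714288 0.46560551 0.066     ]
```

View pics/wrist6.png

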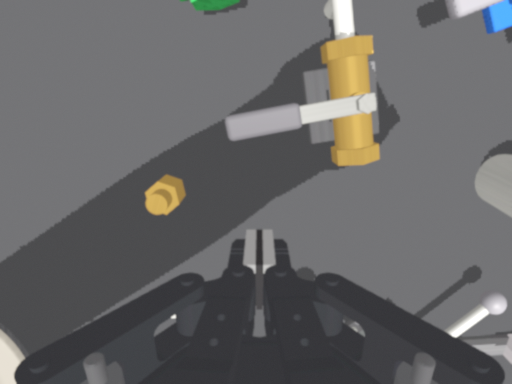

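View pics/scene6.png

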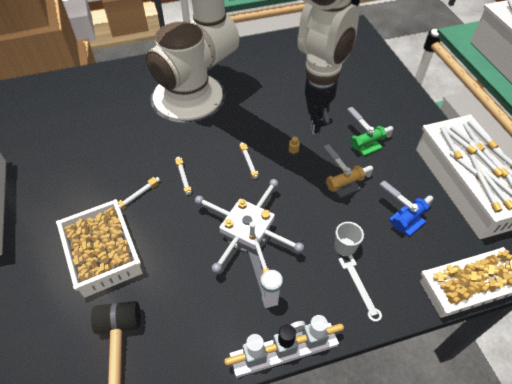

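```bash
python3 - <<'E'
from h import *
c=cal('wrist'); p=at(c,367,102,.075); e=at(c,230,126,.068); print(p,e,np.hypot(*(e-p)[:2]),np.degrees(np.arctan2(*(e-p)[1::-1])))
E
python3 -m pendant '[[0,-0.19,0,0,0,0,1],[0,-0.19,0,0,0,0,1],[0,0,0,0,0,0,1]]'
```

```text
[0.5199952  0.34850533 0.075     ] [0.41390602 0.32986422 0.068     ] 0.10771445366323686 -170.03419186897946
time: 8.6
ee_pos: [0.4348, 0.37, 0.1657]
tcp_rot: [-179.0, -1.2, -0.5]
wrist_force: [-1.2, -1.5, -0.5]
opening: -0.0003
```

```bash
python3 -m pendant '[[0,0,0.16,0,0,0,1],[0,0,0.16,0,0,0,1],[0,0,0.14,0,0,0,1],[0,0,0,0,0,0,1]]'
python3 - <<'E'
from h import *
snap('wrist','wrist7.png')
E
```

```text
time: 9.0
ee_pos: [0.439, 0.3678, 0.0489]
tcp_rot: [-179.0, -1.3, -0.8]
wrist_force: [-0.5, -1.2, 0.2]
opening: 0.0001
```

View pics/wrist7.png

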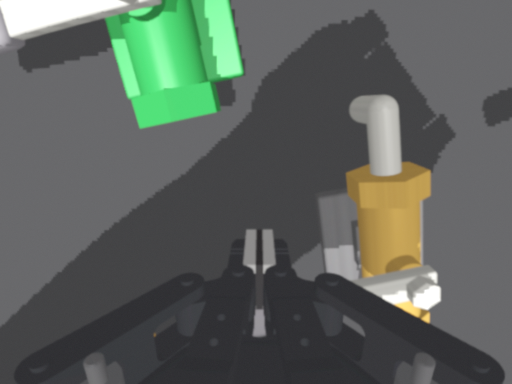

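```bash
python3 -m pendant '[[-0.014,0.039,0,0,0,0,1],[-0.008,0.04,0,0,0,0,1],[0.002,0.04,0,0,0,0,1],[0.007,0.039,0,0,0,0,1],[0.011,0.038,0,0,0,0,1],[0.016,0.037,0,0,0,0,1],[0.019,0.035,0,0,0,0,1],[0,0,0,0,0,0,1]]'
python3 - <<'E'
from h import *
snap('wrist','wrist8.png'); snap('scene','scene8.png')
p=bot.get_obs()['ee_pos'][:2]-[.5195,.3495]; print(np.hypot(*p),np.degrees(np.arctan2(p[1],p[0]))%360)
E
```

```text
time: 9.85
ee_pos: [0.4514, 0.2961, 0.0603]
tcp_rot: [-178.4, -2.0, -0.9]
wrist_force: [-0.0, 0.1, 1.6]
opening: 0.0003
0.08637752450669788 217.56016477288873
```

View pics/wrist8.png

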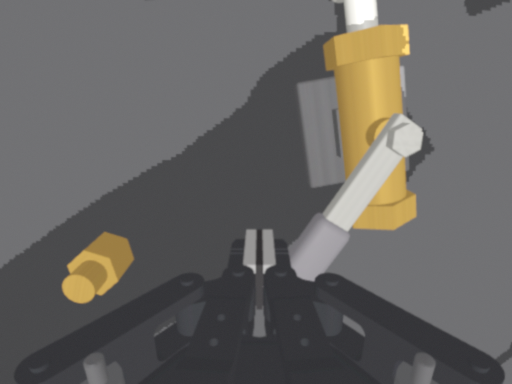

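View pics/scene8.png

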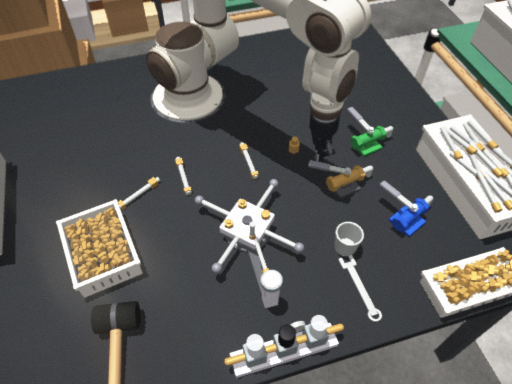

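```bash
python3 -m pendant '[[0,0,0.05,0,0,0,1],[0.027,0.030,0.008,0,0,0,1],[0.030,0.026,0.005,0,0,0,1],[0.033,0.023,0.005,0,0,0,1],[0.035,0.019,0.005,0,0,0,1],[0,0,0,0,0,0,1]]'
python3 - <<'E'
from h import *
p=bot.get_obs()['ee_pos'][:2]-[.5195,.3495]; print(np.hypot(*p),np.degrees(np.arctan2(p[1],p[0]))%360)
E
```

```text
time: 10.55
ee_pos: [0.4845, 0.271, 0.0395]
tcp_rot: [-178.5, -1.9, -0.8]
wrist_force: [-0.5, 0.2, 0.1]
opening: 0.0002
0.08597364631744774 246.0055257345112
```

```bash
python3 -m pendant '[[0.037,0.014,0,0,0,0,1],[0.034,0.008,0,0,0,0,1],[0.024,0.003,0,0,0,0,1],[0,0,0,0,0,0,1]]'
python3 - <<'E'
from h import *
snap('wrist','wrist9.png')
p=bot.get_obs()['ee_pos'][:2]-[.5195,.3495]; print(np.hypot(*p),np.degrees(np.arctan2(p[1],p[0]))%360)
E
```

```text
time: 10.95
ee_pos: [0.5079, 0.2637, 0.0395]
tcp_rot: [-178.4, -1.5, -0.7]
wrist_force: [-8.6, 1.0, 4.2]
opening: 0.0
0.08656056490033624 262.2869867859134
```

View pics/wrist9.png

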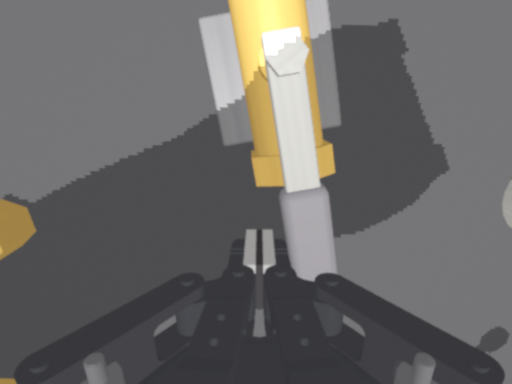

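The lever lies along the pipe and 8.6 N reacts against the finger, so it's at the stop. I'll give it a brief extra push, then retreat.

```bash
python3 -m pendant '[[0.01,0,0,0,0,0,1],[0.005,0,0,0,0,0,1],[0,0,0,0,0,0,1]]'; python3 -m pendant '[[-0.08,0.01,0,0,0,0,1],[-0.06,0,0,0,0,0,1],[0,0,-0.18,0,0,0,1],[0,0,-0.18,0,0,0,1],[0,0,-0.18,0,0,0,1],[-0.15,0,0,0,0,0,1],[0,0,0,0,0,0,1],[0,0,0,0,0,0,1]]'
python3 - <<'E'
from h import *
for n in ['top','scene','wrist']: snap(n,n+'10.png')
im=cv2.imread('pics/scene10.png'); cv2.imwrite('pics/s10.png',cv2.resize(im[130:300,180:400],None,fx=3.5,fy=3.5,interpolation=cv2.INTER_CUBIC))
E
```

```text
time: 11.3
ee_pos: [0.5073, 0.2638, 0.0398]
tcp_rot: [-178.5, -0.9, -0.6]
wrist_force: [-1.8, 0.2, 1.7]
opening: -0.0
time: 12.1
ee_pos: [0.4339, 0.2578, 0.1794]
tcp_rot: [-178.6, -1.1, -0.7]
wrist_force: [0.1, 0.0, 0.1]
opening: 0.0001
```

View pics/s10.png

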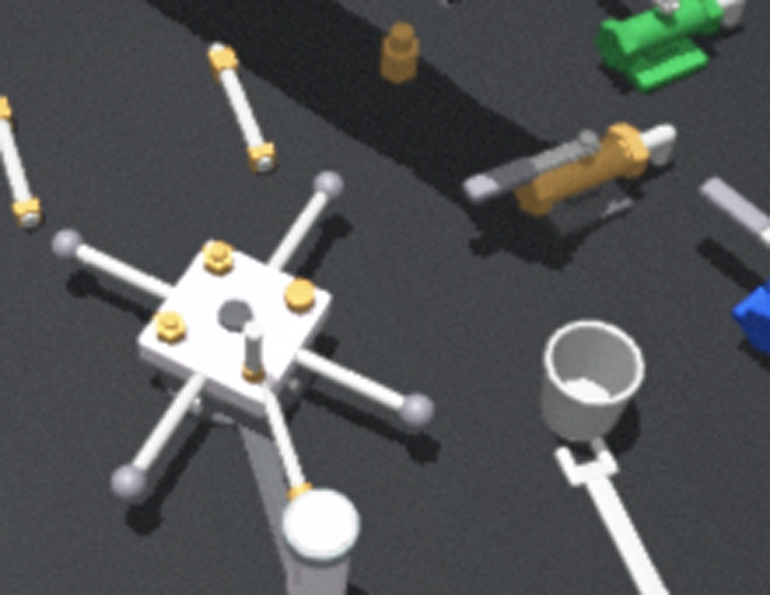

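View pics/top10.png

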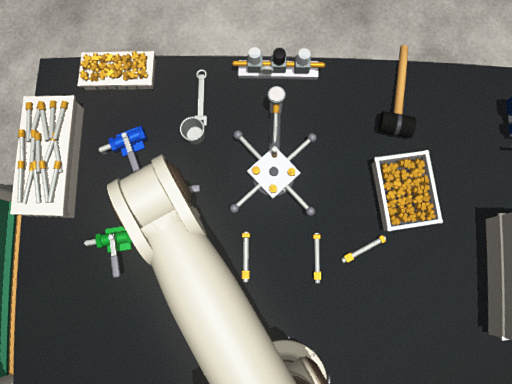

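View pics/wrist10.png

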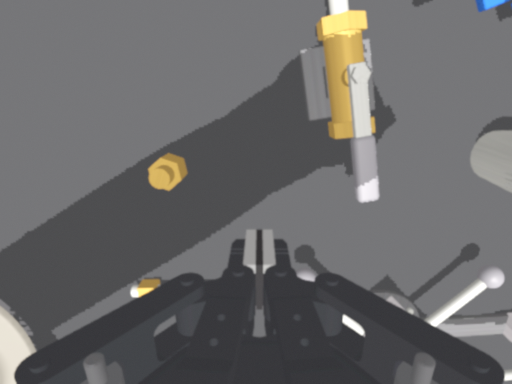

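Run:
```python
from h import *
c=cal('wrist'); p=at(c,359,75,.075); e=at(c,367.5,198,.066); print(p,e,np.hypot(*(e-p)[:2]),np.degrees(np.arctan2(*(e-p)[1::-1]))%360)
im=cv2.imread('pics/top10.png'); cv2.imwrite('pics/t10.png',cv2.resize(im[80:220,220:330],None,fx=4,fy=4,interpolation=cv2.INTER_CUBIC))
im=cv2.imread('pics/wrist10.png'); cv2.imwrite('pics/w10.png',cv2.resize(im[0:210,290:400],None,fx=4,fy=4,interpolation=cv2.INTER_CUBIC)[40:])
```

```text
[0.51712035 0.3506214  0.075     ] [0.53617352 0.24421572 0.066     ] 0.10809806497253975 280.151885674557
```

View pics/t10.png

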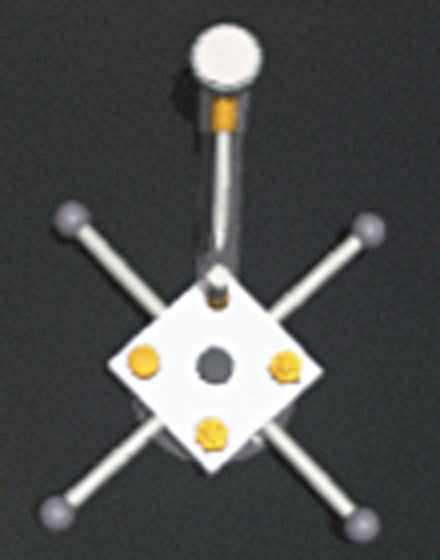

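View pics/w10.png

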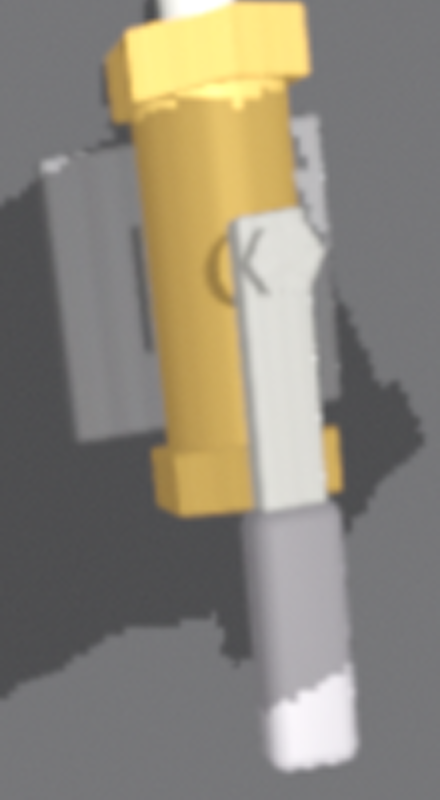

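The lever has turned 90.2° from shut. The top view shows the tube in line with the probe tip and all four parts seated.

Run:
```python
from h import *
c=cal('top');T=lambda x,y:(220+x/4-.375,80+y/4-.375)
B=[at(c,*T(*p),.046) for p in [(72,218),(57,513),(361,524),(369,230)]]
C=np.mean(B,0); print([np.degrees(np.arctan2(*(b-C)[1::-1])) for b in B]); o=bot.get_obs(); print(o['wrist_force'],o['time']); bot.job_done()
```

```text
[np.float64(43.702245313807616), np.float64(133.90016196985408), np.float64(-136.28165391280177), np.float64(-46.37220643367196)]
[ 1.12909565  0.45455165 -0.35696698] 12.25
the job is handed in; nothing more can be done
```

The tube is lined up with the probe and the air valve is fully open; I handed the job in at 12.25 s, and no verdict is reported.

I pushed the wheel about 141° counter-clockwise by one spoke with the closed fingertips, then backed off. After that I pushed the valve lever round until it reacted with about 9 N against its stop, and retreated clear.

- **Tube:** it stands at about −1.3° around the wheel, against −0.4° to −1.2° for the probe. That puts it roughly 1 mm off the probe's line, where 7 mm is allowed.
- **Valve:** the lever measured 90.2° (about 1.57 rad) from shut.
- **Other parts:** all four parts in the plate look seated. The loose tubes and cup look unmoved in the last top view, and the nut block looks unmoved in the scene view. I judged these by eye and did not measure them.
- **Robot:** it touches nothing. The wrist force was near zero, with a last reading of about 1 N that looks like noise.

The scene camera placed the wheel's axis 3–5 mm away from where the top camera did. Both cameras agreed on the wheel's final angle to within about half a degree. No checks failed.

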